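# Set out the orange dose board over the shelf edge

## Robot

A 6-joint arm with a two-finger parallel gripper is mounted at the origin on the work surface. World frame = base frame: x ahead of the robot, y to its left, z up, the work surface at z = 0. Lengths are in m, angles in rad, forces in N, time in s.
With the tool pointing down it reaches from about 0.275 to 0.725 m from the base axis. Payload 15.9 kg.
Tool frame: the origin (TCP) lies on the centre line of the jaws, within the pads' length; the fingertips stand 25 mm ahead of it and the grasp point (between the pads) lies 6 mm ahead of it; x points along the fingers, y is the direction in which the jaws open and shut, and the axes are right-handed (so a half turn about x gives the same grasp; the last joint's range is limited). The gripper opens to 85 mm and grips with 20 to 120 N. Pads are 22 mm wide; open, the fingers measure 114 mm over their backs; the gripper's body (76 mm by 85 mm) begins 54 mm behind the grasp point. The pads swing forward as they close: fully open they stand 13 mm farther back than shut.
Start: joints at [1.173, 0.213, -0.034, 1.323, 0, 1.571], TCP at [0.194, 0.461, 0.256] pointing down, gripper open.
Joint ranges: [-2.98, 2.98], [-0.74, 1.72], [-1.14, 1.35], [-2.1, 2.04], [-1.57, 1.44], [-3.14, 3.14]. Speed limits (rad/s): [1.89, 1.89, 2.39, 2.57, 3.14, 3.14].

## Interface

Orientations are given as a unit quaternion [x, y, z, w].
In Python, from cell import r gives the robot as it stands.
- The arm moves only by the tool arm_command, never from a script. Its argument "steps" is a list of rows, each an object with "fingers": the finger opening in mm, from 0 to 85.4; "delta_pos": the shift along the tool's x, y, z in mm, a list of three; "turn": the turn about the tool's x in rad. In form: [{"fingers": fingers, "delta_pos": [x, y, z], "turn": turn}, ...]. A call has exactly 8 rows; each row is the pose to reach, as a shift and turn from the pose measured when the call began, along the tool's axes at that moment; what a row does not reach only later rows make up. A row lasts 1/8 s, in which the tool goes at most 62.5 mm and 10.7 degrees, less where a joint would pass 70% of its speed; a pose out of reach is approached as far as the arm can. A call with a gripper value outside its range is refused whole. The fingers move at their own pace and stop on an object; "newtons" is the grip in N (left out, the last holds). Time passes only in rows, so rows that repeat a pose let the fingers close, or fill a call up. It gives the time, the measured TCP pose, the force and the opening at its end, in the units of the state.
- r.read_state(): the state, without advancing time (a new reading comes with each control period).
- r.capture(name): name is "scene" or "top" or "wrist"; returns the picture (384x512x3 uint8, red, green, blue); there is no depth.
- r.calibration(name): a dict with "intrinsics" (3x3 intrinsics, pixels), "eye" and "rotation" of the camera in the world. Camera axes: x right, y down, z forward; pixel columns grow to the right and rows downward; lengths in m; the calibration is good to about 2 mm. A picture is of the moment at which its call begins: read the wrist's pose just before it. calibration takes no time and is no camera call; for the wrist camera it gives the pose at the moment of the call.
- r.close_job(): hands the job in, once; it reports no verdict.
Trained networks look in the newest picture that a camera, given by its name, has taken for a name from the list of things; names that differ only in an ending like _2 or _b are one class to them, and where a whole thing is asked for, a point or a joint stands for the part that bears it (a point fixed in the world has none). Each returns a list of dicts, best first, with "p" (0 to 1); they miss things now and then, are a little off and sometimes report something else, mostly with a low value. They report only what shows in the picture. A call takes as long as a camera call. They do not tell look-alikes from the thing itself.
- r.spot_in(camera, thing): "at" ([x, y, z] in m, in world coordinates, good to about 4 mm: the middle of the surface that is visible of it).
- r.trace(camera, thing): "pixels" (384x512 bool, what is visible of it).
- r.tip_of(camera, thing): "at" ([x, y, z] in m, in world coordinates, good to about 4 mm: a listed point, or the origin of a listed thing).
The state is a dict: "clock": time; "q": joint angles; "qd": joint speeds; "tau": joint torques, N m; "tcp_pos": TCP position; "ee_rot": TCP orientation; "ft_force": force on the tool from outside, world axes, zero at the start; "torque": the same for the moment, N m; "gripper_width": finger opening in m.
Only numpy, scipy, OpenCV 4.12 (cv2) and the standard library are available. Lean on these libraries where they do the work, as an engineer would, in place of code of your own. Each camera call takes 0.05 s, during which the arm holds its last target.

## Task

Two flat dose boards lie on the low raised shelf on the ambulance counter. With the fingertips, without picking it up, slide the board with the orange band along the shelf to the blue far edge until its orange band, the whole band and nothing but the band, sticks out square over that edge, so that a colleague can take it by the band. Leave the green-banded board, the small vial, the bottle and the roll of tape where they are, and finish with the hand clear.

Things in the scene. Friction and masses are not known exactly. Their poses are not given: they have to be found in the camera images.
- orange_board: the loose board to slide: flat rigid white plastic, 130 mm long (its x), 100 mm wide (its y), 6 mm thick, about 0.12 kg, with an orange band 35 mm long across the whole of its +x end. Origin at the centre of its underside; x points along its length to the orange end, z up. It starts lying on the shelf, orange end towards the far edge, somewhat askew; its plain white end (x = -65 mm) is nearest the robot. It slides with ordinary friction and stops when the push stops.
- band_line (a point): point on the underside of the orange board, midway across its width, on the line where the white ends and the orange band begins: 30 mm from the board's origin along its x. Axes as the board's.
- shelf_edge (a point): middle of the shelf's far top edge (the blue one, away from the robot). x points level and straight out over the edge, y along the edge, z up. The edge is straight, runs 210 mm to either side of this point, and its height is the shelf's top, 60 mm above the counter.
- shelf: low raised shelf, fixed, grey top with a blue strip 8 mm wide along its far edge: 210 mm deep (its x), 420 mm long (its y), top 60 mm above the counter, plate 16 mm thick on four corner legs, open below. Origin on the counter under its centre; x points to the far, blue edge. Nothing stands up from the top but the things listed here.
- green_board: loose board of the same size and shape as the orange one, with a green band, lying beside it on the shelf (either side). Leave it. Origin at the centre of its underside.
- vial: small loose amber vial, 24 mm in diameter, 45 mm tall, standing on the shelf between the two boards. Leave it. Origin at the centre of its base.
- saline: clear plastic bottle, 68 mm in diameter, 190 mm tall, standing on the counter beyond one end of the shelf. Leave it. Origin at the centre of its base.
- tape: roll of white tape lying flat on the counter beyond the other end of the shelf, 80 mm across, 25 mm high. Leave it. Origin at the centre of its underside.
Not all that is in view belongs to the job. There is more than one size of the saline; the job needs the largest.

How it is judged:
By the outcome, as a careful person would: the job done as asked, in the order asked, and still so for the second after the job is handed in, with the robot touching nothing.
It also fails if it takes over 38 s, if anything falls off the work surface, if the arm or the gripper's body presses on something with over 40 N, if the wrist force passes 120 N, or if a joint passes its speed limit or range.

## Working session

There is one attempt and no reset: what is moved stays moved. The work goes in short steps, Python scripts to look and compute and a tool call to move; the robot and the scene stay as the last step left them, time stands still between calls to the robot, and variables do not carry over. Pictures are saved under pics/ and viewed, and the job is handed in when it is done.

Besides the shell and the picture viewer there is one more tool, called after "Request:" by a JSON object that holds its "method" and its "body". arm_command: Moves the arm, as the interface text tells. Its arguments: {"type":"object","properties":{"steps":{"type":"array","items":{"type":"object","properties":{"fingers":{"type":"number"},"delta_pos":{"type":"array","items":{"type":"number"}},"turn":{"type":"number"}}}},"newtons":{"type":"number"}},"required":["steps"]}

```bash
mkdir -p pics; ls; python3 - <<'E'
from cell import r
import cv2,numpy as np
s=r.read_state();print(s)
for n in("scene","top"):
    im=r.capture(n);cv2.imwrite(f"pics/{n}0.png",im[:,:,::-1])
    c=r.calibration(n);print(n,c)
    for t in("orange_board","band_line","shelf_edge","green_board","vial","saline","tape","shelf"):
        print(t,[(np.round(d["at"],4).tolist(),round(d["p"],2)) for d in r.tip_of(n,t)[:3]])
print(r.read_state()["clock"])
E
```

```text
pics
{'clock': 0.0, 'q': array([ 1.17297975e+00,  2.13371736e-01, -3.50400906e-02,  1.32347017e+00,
       -1.18209843e-05,  1.57079801e+00]), 'qd': array([ 0.00044397,  0.00063381, -0.00065765, -0.00028656,  0.00021005,
        0.00103276]), 'tau': array([-3.08544011e-03, -6.86166286e+01,  4.87124813e+01,  1.74597820e-02,
       -3.24518533e-04, -4.95842880e-05]), 'tcp_pos': array([0.19359333, 0.46068425, 0.25581589]), 'ee_rot': array([ 0.13934724,  0.6932362 , -0.14010144,  0.69309271]), 'ft_force': array([-0.11727354, -0.198856  ,  0.30216199]), 'torque': array([0.01439199, 0.02046022, 0.0126127 ]), 'gripper_width': 0.085671253678108}
scene {'intrinsics': array([[368.20665207,   0.        , 255.50193421],
       [  0.        , 368.20665207, 188.91337175],
       [  0.        ,   0.        ,   1.        ]]), 'eye': array([1.12039952, 0.21218005, 0.77315521]), 'rotation': array([ 0.48826642,  0.81170942, -0.27197344, -0.16957054])}
orange_board [([0.6015, -0.1291, 0.0573], 0.97), ([0.4762, 0.259, 0.0026], 0.4)]
band_line [([0.6315, -0.125, 0.0582], 0.58)]
shelf_edge [([0.676, -0.008
[... 441 characters left out ...]
01,   0.        , 257.98054666],
       [  0.        , 356.54576301, 185.48282275],
       [  0.        ,   0.        ,   1.        ]]), 'eye': array([5.16617700e-01, 5.95601630e-04, 1.07078967e+00]), 'rotation': array([-0.70291779,  0.70982347, -0.0387105 ,  0.02363739])}
orange_board [([0.6023, -0.1338, 0.0556], 0.6)]
band_line [([0.6257, -0.1223, 0.0633], 0.69)]
shelf_edge [([0.6788, -0.0075, 0.0615], 0.68)]
green_board [([0.543, 0.0711, 0.0649], 0.83)]
vial [([0.5945, -0.0237, 0.0599], 0.64)]
saline [([0.5737, -0.3352, 0.0021], 0.88), ([0.6931, -0.3085, 0.001], 0.86), ([0.6828, -0.4011, -0.0022], 0.8)]
tape [([0.4701, 0.2532, -0.0022], 0.69)]
shelf [([0.5789, -0.0349, 0.0034], 0.85)]
0.9
```

View pics/scene0.png

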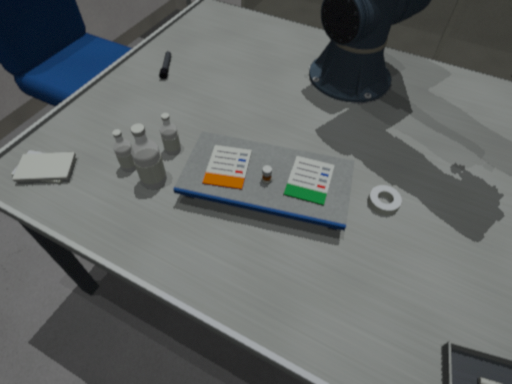

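View pics/top0.png

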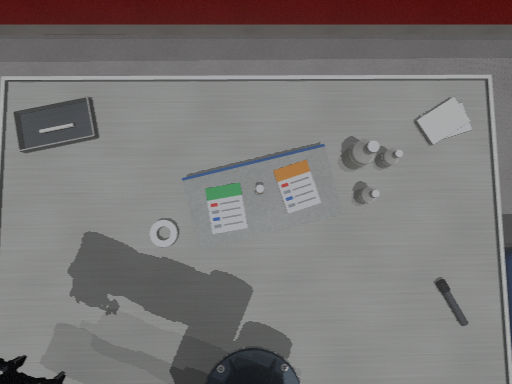

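The scene view shows the orange board at about (228,167), and the vial at (267,173), with the green board to its right at (311,180). In the top view the blue edge runs from (183,179) to (324,145) and the orange band is at (293,170). Next I'll measure both in the plane of the shelf.

```bash
cat > h.py <<'E'
from cell import r
import cv2,numpy as np
from scipy.spatial.transform import Rotation as R
def ray(c,px):
    px=np.atleast_2d(px).astype(float)
    d=np.c_[px,np.ones(len(px))]@np.linalg.inv(c["intrinsics"]).T
    q=np.array(c["rotation"]); M=R.from_quat(q).as_matrix() if q.size==4 else q
    return d@M.T
def plane(c,px,z):
    d=ray(c,px); e=np.array(c["eye"]); return (e+d*((z-e[2])/d[:,2])[:,None])[:,:2]
def seg(im):
    hsv=cv2.cvtColor(im,cv2.COLOR_RGB2HSV)
    o=cv2.inRange(hsv,(5,150,90),(20,255,255)); b=cv2.inRange(hsv,(100,130,50),(125,255,255))
    g=cv2.inRange(hsv,(50,130,50),(85,255,255))
    return o,b,g
def biggest(m):
    n,l,s,_=cv2.connectedComponentsWithStats(m); i=1+np.argmax(s[1:,4]); return l==i
def rect(m,c,z):
    # mask outline (pixel edges) -> plane -> min-area rect
    cs,_=cv2.findContours(cv2.resize(m.astype(np.uint8),None,fx=4,fy=4,interpolation=cv2.INTER_NEAREST),cv2.RETR_EXTERNAL,cv2.CHAIN_APPROX_NONE)
    p=max(cs,key=len)[:,0,:]; p=(p+.5)/4-.5
    w=plane(c,p,z); (ctr,sz,a)=cv2.minAreaRect((w*1000).astype(np.float32)); return np.array(ctr),sz,a,w
E
python3 - <<'E'
from h import *
for n in("top","scene"):
    im=r.capture(n);c=r.calibration(n);o,b,g=seg(im)
    m=biggest(o);ctr,sz,a,w=rect(m,c,.066);print(n,"band",ctr,sz,a,m.sum())
    m=biggest(g);ctr,sz,a,w=rect(m,c,.066);print(n,"green",ctr,sz,a,m.sum())
    m=biggest(b);ys,xs=np.nonzero(m);print(xs.min(),xs.max(),ys.min(),ys.max(),m.sum())
    ctr,sz,a,w=rect(m,c,.06);print("blue",ctr,sz,a)
    for t in("orange_board","green_board"):
        d=r.trace(n,t)
        if d: print(t,d[0]["p"],[v for v in rect(biggest(d[0]["pixels"].astype(np.uint8)),c,.066)[:3]])
    if n=="top":
        k=im[130:250,150:360];cv2.imwrite("pics/topz.png",cv2.resize(k,None,fx=3.8,fy=3.8,interpolation=cv2.INTER_CUBIC)[:,:,::-1])
E
```

```text
top band [ 647.67059326 -116.75822449] (34.3837776184082, 98.08463287353516) 18.05615997314453 366Traceback (most recent call last):
  File "<stdin>", line 5, in <module>
  File "h.py", line 17, in biggest
    n,l,s,_=cv2.connectedComponentsWithStats(m); i=1+np.argmax(s[1:,4]); return l==i
                                                     ~~~~~~~~~^^^^^^^^^
    return _wrapfunc(a, 'argmax', axis=axis, out=out, **kwds)
    return bound(*args, **kwds)
ValueError: attempt to get argmax of an empty sequence
```

```bash
python3 - <<'E'
from h import *
import h
for n in("top","scene"):
    im=r.capture(n);c=r.calibration(n)
    if n=="top":
        hsv=cv2.cvtColor(im,cv2.COLOR_RGB2HSV);print("px",im[190,225],hsv[190,225],im[158,270:276].tolist())
        k=im[130:250,150:360];cv2.imwrite("pics/topz.png",cv2.resize(k,None,fx=3.8,fy=3.8,interpolation=cv2.INTER_CUBIC)[:,:,::-1])
    o,b,g=seg(im)
    hsv=cv2.cvtColor(im,cv2.COLOR_RGB2HSV);g=cv2.inRange(hsv,(40,80,40),(90,255,255))
    def rep(t,m,z):
        if m.any(): print(n,t,[np.round(v,1) for v in rect(biggest(m),c,z)[:3]],int((m>0).sum()))
    rep("band",o,.066);rep("green",g,.066)
    if n=="scene": b[:, :150]=0
    rep("blue",b,.06)
    for t in("orange_board",):
        d=r.trace(n,t)
        if d: print(d[0]["p"]);rep(t,d[0]["pixels"].astype(np.uint8),.066)
E
```

```text
px [ 76 143  95] [ 69 119 143] [[63, 86, 128], [64, 88, 128], [65, 88, 128], [84, 102, 131], [98, 112, 133], [106, 118, 133]]
top band [array([ 648.2, -116.6]), array([33.5, 98. ]), np.float64(18.0)] 365
top green [array([590.4,  77.2]), array([ 36.3, 100.8]), np.float64(9.5)] 420
top blue [array([656.9,  65.7]), array([  7.9, 260.9]), np.float64(13.3)] 207
0.83
top orange_board [array([ 603.8, -129.3]), array([130.9, 101. ]), np.float64(17.7)] 1533
scene band [array([ 653.2, -115.9]), array([ 36.9, 100.3]), np.float64(17.8)] 435
scene green [array([596.4,  76.9]), array([ 39. , 101.9]), np.float64(9.3)] 503
scene blue [array([682., -10.]), array([ 14.4, 415.7]), np.float64(13.2)] 664
0.96
scene orange_board [array([ 606.7, -132. ]), array([138. , 104.6]), np.float64(16.4)] 1600
```

View pics/topz.png

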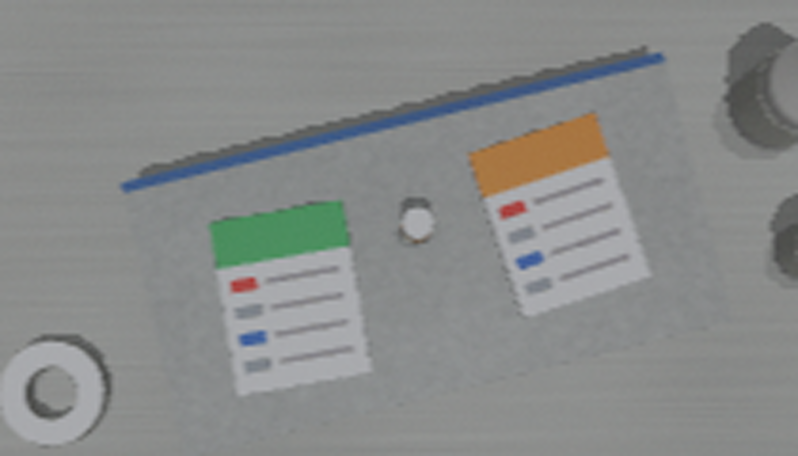

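```bash
cat >> h.py <<'E'
def bluefit(im,c,x0=0,x1=512,y0=0,y1=384):
    """centre line of blue strip on plane z=.06; returns point, unit normal (outwards), outer edge offset by +4mm"""
    f=im.astype(float); bl=f[:,:,2]-f[:,:,0]-0; w=np.clip(bl-15,0,None)
    m=np.zeros_like(w);m[y0:y1,x0:x1]=1;w*=m
    k=biggest((w>12).astype(np.uint8)); k=cv2.dilate(k.astype(np.uint8),np.ones((3,3)))>0; w*=k
    xs=[x for x in range(x0,x1) if w[:,x].sum()>20]
    p=np.array([[x,(w[:,x]*np.arange(384)).sum()/w[:,x].sum()] for x in xs[2:-2]])
    q=plane(c,p,.06)*1000
    vx,vy,a,b=cv2.fitLine(q.astype(np.float32),cv2.DIST_HUBER,0,.01,.01).ravel()
    nrm=np.array([vy,-vx]); nrm*=np.sign(nrm[0])
    return np.array([a,b])+4*nrm,nrm,q
E
python3 - <<'E'
from h import *
im=r.capture("top");c=r.calibration("top")
e,n,q=bluefit(im,c,170,335,135,190);ends=q[[0,-1]]
yaw=np.degrees(np.arctan2(n[1],n[0]));print(e,n,yaw,ends, "mid",ends.mean(0)+4*n)
t=np.array([-n[1],n[0]]);mid=ends.mean(0)+4*n
d=r.trace("top","orange_board")[0];ctr,sz,a,w=rect(biggest(d["pixels"].astype(np.uint8)),c,.066)
o=seg(im)[0];bc=rect(biggest(o),c,.066)
by=np.radians(bc[2]);bl=bc[0]-17.5*np.array([np.cos(by),np.sin(by)])
print("bandline from band",bl,(bl-mid)@n,(bl-mid)@t)
w=w*1000;print("board n-range",((w-mid)@n).min(),((w-mid)@n).max(),((w-mid)@t).min(),((w-mid)@t).max())
tgt=mid+n*(-192)+t*((ctr-mid)@t-2);print("target",tgt)
s=r.read_state();M=R.from_quat(s["ee_rot"]).as_matrix();print(M.round(3),s["clock"])
D=np.r_[tgt,200]-s["tcp_pos"]*1000;print("delta tool",M.T@D)
# turn about tool x to align tool y with +-t
ty=M.T@np.r_[t,0];ang=np.degrees(np.arctan2(ty[2],ty[1]));print("turn",ang,ang-180,"rad",np.radians(ang),np.radians(ang-180))
E
```

```text
[677.42377   -3.373479] [0.9730899  0.23042597] 13.322152 [[ 627.92316757  188.42122339]
 [ 721.62444116 -207.53885084]] mid [678.66616386  -8.63710985]
bandline from band [ 631.36987256 -121.92388272] -72.12775651919263 -99.33991777012838
board n-range -168.4802435996201 -33.52038007576627 -154.94307526649945 -48.26484094269159
target [ 515.82778734 -154.20936068]
[[-0.     0.387  0.922]
 [-0.     0.922 -0.387]
 [-1.    -0.    -0.   ]] 1.25
delta tool [  56.3090335  -442.32664286  535.28987706]
turn -36.114522343580724 -216.11452234358072 rad -0.6303173226805424 -3.7719099762703356
```

Request:
{"method": "arm_command", "body": {"steps": [{"fingers":60,"delta_pos":[5,-40,48],"turn":-0.06},{"fingers":60,"delta_pos":[10,-80,97],"turn":-0.12},{"fingers":60,"delta_pos":[15,-120,145],"turn":-0.18},{"fingers":60,"delta_pos":[20,-160,194],"turn":-0.24},{"fingers":60,"delta_pos":[25,-200,242],"turn":-0.3},{"fingers":60,"delta_pos":[30,-240,290],"turn":-0.36},{"fingers":60,"delta_pos":[35,-280,339],"turn":-0.42},{"fingers":60,"delta_pos":[40,-320,387],"turn":-0.48}]}}

```text
clock: 2.25
tcp_pos: [0.4255, 0.0173, 0.2167]
ee_rot: [-0.03, 0.706, 0.03, 0.707]
ft_force: [1.0, 0.7, -1.0]
gripper_width: 0.0604
```

```bash
cat >> h.py <<'E'
MID=np.array([678.67,-8.64]);N=np.array([.97309,.23043]);T=np.array([-.23043,.97309])
def need(n,t,z):
    s=r.read_state();M=R.from_quat(s["ee_rot"]).as_matrix();p=s["tcp_pos"]*1000
    tgt=np.r_[MID+n*N+t*T,z];ty=M.T@np.r_[T,0]
    print("clk",s["clock"],"tcp n,t,z",((p[:2]-MID)@N).round(1),((p[:2]-MID)@T).round(1),p[2].round(2),"F",s["ft_force"].round(2),"w",s["gripper_width"])
    print("delta",(M.T@(tgt-p)).round(1),"turn",round(float(np.arctan2(ty[2],ty[1])),4))
E
python3 -c "
from h import *
need(-192,-103,200)"
```

```text
clk 2.25 tcp n,t,z -240.4 83.5 216.72 F [ 1.02  0.72 -0.97] w 0.060413680128838326
delta [  16.8 -177.3   75.5] turn -0.1485
```

Request:
{"method": "arm_command", "body": {"steps": [{"fingers":60,"delta_pos":[4,-44,19],"turn":-0.04},{"fingers":60,"delta_pos":[8,-88,38],"turn":-0.08},{"fingers":60,"delta_pos":[12,-133,56],"turn":-0.12},{"fingers":60,"delta_pos":[17,-177,75.5],"turn":-0.148},{"fingers":60,"delta_pos":[45,-177,75.5],"turn":-0.148},{"fingers":60,"delta_pos":[80,-177,75.5],"turn":-0.148},{"fingers":60,"delta_pos":[110,-177,75.5],"turn":-0.148},{"fingers":60,"delta_pos":[110,-177,75.5],"turn":-0.148}]}}

```text
clock: 3.25
tcp_pos: [0.5143, -0.1524, 0.1052]
ee_rot: [-0.081, 0.703, 0.082, 0.701]
ft_force: [0.2, -0.2, 0.0]
gripper_width: 0.0597
```

```bash
python3 -c "
from h import *
need(-192,-103,84)
for n in('wrist','top'):
    im=r.capture(n);cv2.imwrite(f'pics/{n}1.png',im[:,:,::-1])
"
```

```text
clk 3.25 tcp n,t,z -193.1 -102.1 105.16 F [ 0.16 -0.23  0.05] w 0.05970798533237856
delta [21.2 -1.   1.1] turn -0.0006
```

View pics/wrist1.png

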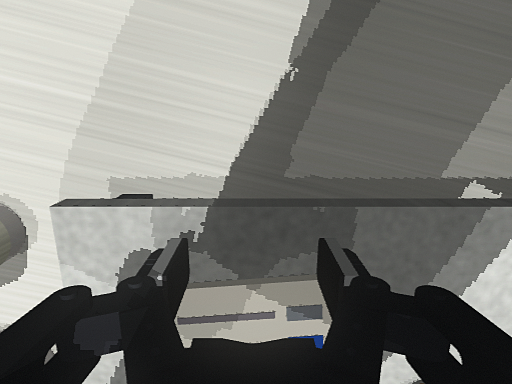

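View pics/top1.png

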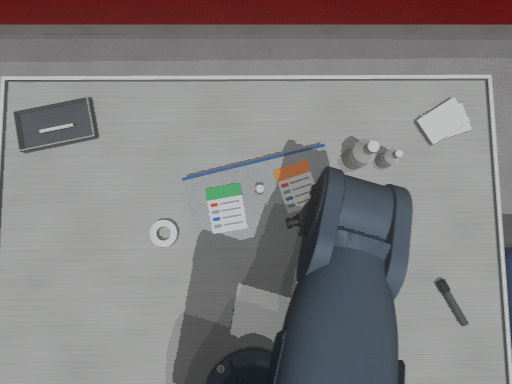

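```bash
cat >> h.py <<'E'
def proj(c,P):
    P=np.atleast_2d(P)/1000.; q=np.array(c["rotation"]); M=R.from_quat(q).as_matrix() if q.size==4 else q
    u=(P-np.array(c["eye"]))@M@np.array(c["intrinsics"]).T
    return (u[:,:2]/u[:,2:]).round(0)
def W(n,t,z): return np.r_[MID+n*N+t*T,z]
E
python3 -c "
from h import *
c=r.calibration('wrist');e=c['eye']*1000;print('eye n,t,z',(e[:2]-MID)@N,(e[:2]-MID)@T,e[2]);print(ray(c,[[256,192]])/np.linalg.norm(ray(c,[[256,192]])))
print('shelf rear',proj(c,[W(-210,-140,60),W(-210,-60,60),W(-210,-210,60)]))
px=[[180,291],[310,277]]
w=plane(c,px,.066)*1000
print('board rear n,t',(w-MID)@N,(w-MID)@T)
print('tips front',proj(c,[W(-182,-132,80),W(-182,-72,80),W(-204,-132,80),W(-204,-72,80)]))
"
```

```text
eye n,t,z -258.6613112316298 -102.48770409412974 225.11399903956183
[[ 0.24587752  0.06822836 -0.96689665]]
shelf rear [[183. 201.]
 [332. 201.]
 [ 52. 201.]]
board rear n,t [-159.59632484 -168.33920165] [-143.09336694  -71.02400043]
tips front [[193. 267.]
 [314. 267.]
 [191. 225.]
 [316. 225.]]
```

Request:
{"method": "arm_command", "body": {"steps": [{"fingers":60,"delta_pos":[8,0,0],"turn":0},{"fingers":60,"delta_pos":[14,0,0],"turn":0},{"fingers":60,"delta_pos":[17,0,0],"turn":0},{"fingers":60,"delta_pos":[18,0,0],"turn":0},{"fingers":60,"delta_pos":[19,0,0],"turn":0},{"fingers":60,"delta_pos":[20,0,0],"turn":0},{"fingers":60,"delta_pos":[20,0,0],"turn":0},{"fingers":60,"delta_pos":[20,0,0],"turn":0}]}}

```text
clock: 4.35
tcp_pos: [0.5161, -0.1528, 0.0878]
ee_rot: [-0.082, 0.702, 0.082, 0.703]
ft_force: [-0.2, -0.8, 0.6]
gripper_width: 0.0601
```

```bash
python3 -c "
from h import *
need(-192,-103,78)
im=r.capture('wrist');cv2.imwrite('pics/wrist2.png',im[:,:,::-1])
"
```

```text
clk 4.35 tcp n,t,z -191.5 -102.8 87.78 F [-0.17 -0.81  0.56] w 0.060146354828735836
delta [ 9.8 -0.1 -0.5] turn -0.0005
```

View pics/wrist2.png

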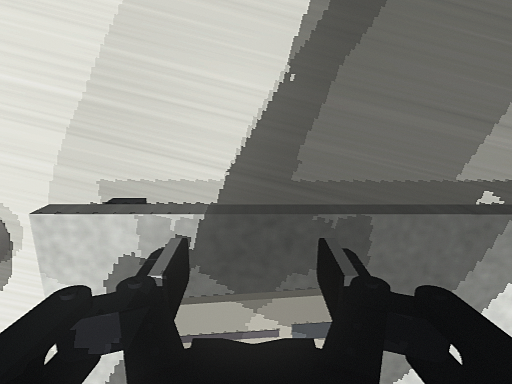

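Request:
{"method": "arm_command", "body": {"steps": [{"fingers":60,"delta_pos":[1,0,0],"turn":0},{"fingers":60,"delta_pos":[2,0,0],"turn":0},{"fingers":60,"delta_pos":[3,0,0],"turn":0},{"fingers":60,"delta_pos":[4,0,0],"turn":0},{"fingers":60,"delta_pos":[4,0,0],"turn":0},{"fingers":60,"delta_pos":[4,0,0],"turn":0},{"fingers":60,"delta_pos":[4,0,0],"turn":0},{"fingers":60,"delta_pos":[4,0,0],"turn":0}]}}

```text
clock: 5.4
tcp_pos: [0.5161, -0.1529, 0.0838]
ee_rot: [-0.082, 0.702, 0.082, 0.703]
ft_force: [-1.1, 0.7, 0.6]
gripper_width: 0.0601
```

Request:
{"method": "arm_command", "body": {"steps": [{"fingers":60,"delta_pos":[0.5,0,0],"turn":0},{"fingers":60,"delta_pos":[1,0,0],"turn":0},{"fingers":60,"delta_pos":[1.5,0,0],"turn":0},{"fingers":60,"delta_pos":[2,0,0],"turn":0},{"fingers":60,"delta_pos":[2.5,0,0],"turn":0},{"fingers":60,"delta_pos":[3,0,0],"turn":0},{"fingers":60,"delta_pos":[3,0,0],"turn":0},{"fingers":60,"delta_pos":[3,0,0],"turn":0}]}}

```text
clock: 6.4
tcp_pos: [0.5161, -0.1529, 0.0808]
ee_rot: [-0.082, 0.702, 0.082, 0.703]
ft_force: [-0.3, 0.6, 0.5]
gripper_width: 0.0595
```

Request:
{"method": "arm_command", "body": {"steps": [{"fingers":60,"delta_pos":[0.5,0,0],"turn":0},{"fingers":60,"delta_pos":[1,0,0],"turn":0},{"fingers":60,"delta_pos":[1.5,0,0],"turn":0},{"fingers":60,"delta_pos":[2,0,0],"turn":0},{"fingers":60,"delta_pos":[2.5,0,0],"turn":0},{"fingers":60,"delta_pos":[3,0,0],"turn":0},{"fingers":60,"delta_pos":[3,0,0],"turn":0},{"fingers":60,"delta_pos":[3,0,0],"turn":0}]}}

```text
clock: 7.4
tcp_pos: [0.5162, -0.1529, 0.0798]
ee_rot: [-0.082, 0.701, 0.082, 0.703]
ft_force: [-14.5, 3.3, 37.8]
gripper_width: 0.0605
```

```bash
python3 -c "
from h import *
need(-180,-103,78)
im=r.capture('wrist');cv2.imwrite('pics/wrist3.png',im[:,:,::-1])
im=r.capture('scene');cv2.imwrite('pics/scene3.png',cv2.resize(im[120:240,160:360],None,fx=4,fy=4,interpolation=cv2.INTER_CUBIC)[:,:,::-1])
"
```

```text
clk 7.4 tcp n,t,z -191.3 -102.9 79.78 F [-14.47   3.33  37.76] w 0.0604911992927241
delta [ 1.8 -0.1 11.3] turn -0.0006
```

View pics/scene3.png

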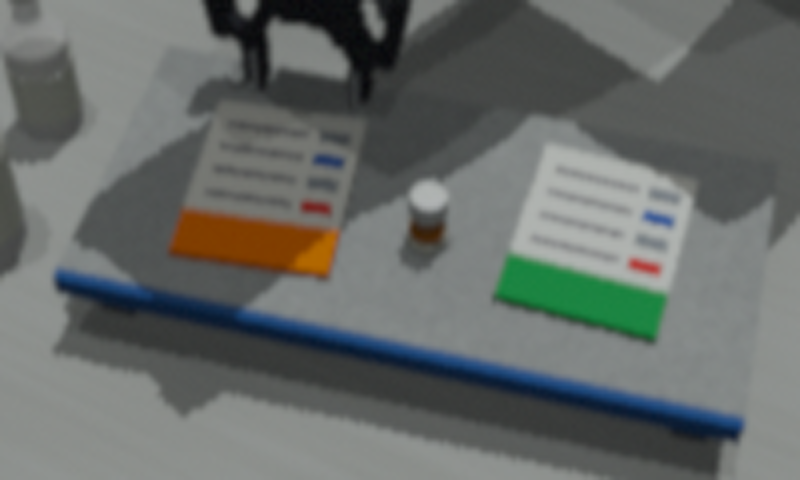

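View pics/wrist3.png

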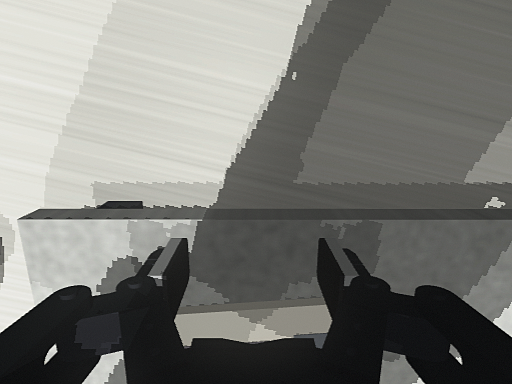

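The top-down touch shows the fingertips reach the shelf at TCP z of about 80 mm. The board hasn't moved: its rear edge is just ahead of the tips. I'll lift about 2.5 mm and push.

Request:
{"method": "arm_command", "body": {"steps": [{"fingers":60,"delta_pos":[-2.5,0,0],"turn":0},{"fingers":60,"delta_pos":[-2.5,0,5],"turn":0},{"fingers":60,"delta_pos":[-2.5,0,11],"turn":0},{"fingers":60,"delta_pos":[-2.5,0,17],"turn":0},{"fingers":60,"delta_pos":[-2.5,0,23],"turn":0},{"fingers":60,"delta_pos":[-2.5,0,29],"turn":0},{"fingers":60,"delta_pos":[-2.5,0,35],"turn":0},{"fingers":60,"delta_pos":[-2.5,0,40],"turn":0}]}}

```text
clock: 8.5
tcp_pos: [0.5555, -0.1436, 0.0823]
ee_rot: [-0.082, 0.701, 0.082, 0.703]
ft_force: [-0.8, -0.2, -0.2]
gripper_width: 0.0602
```

```bash
cat >> h.py <<'E'
def meas(tag):
    for n in("scene","top"):
        im=r.capture(n);c=r.calibration(n);o=seg(im)[0]
        cv2.imwrite(f'pics/{n}_{tag}.png',cv2.resize(im[120:240,160:360] if n=="scene" else im[130:250,170:370],None,fx=4,fy=4,interpolation=cv2.INTER_CUBIC)[:,:,::-1])
        if o.any():
            b=rect(biggest(o),c,.066);w=b[3]*1000-MID
            print(n,"band ctr n,t",((b[0]-MID)@N).round(1),((b[0]-MID)@T).round(1),"size",np.round(b[1],1),"ang",round(b[2],1),"nrange",(w@N).min().round(1),(w@N).max().round(1))
E
python3 -c "
from h import *
need(-116,-103,82.5)
meas('a')
im=r.capture('wrist');cv2.imwrite('pics/wrist4.png',im[:,:,::-1])
"
```

```text
clk 8.5 tcp n,t,z -151.0 -103.0 82.34 F [-0.81 -0.21 -0.2 ] w 0.060245665540008146
delta [-0.1 -0.  35. ] turn -0.0006
scene band ctr n,t -22.7 -107.6 size [ 37.9 101.3] ang 13.1 nrange -41.8 -3.8
top band ctr n,t -27.3 -106.5 size [34.7 98.1] ang 13.6 nrange -44.8 -9.9
```

View pics/scene_a.png

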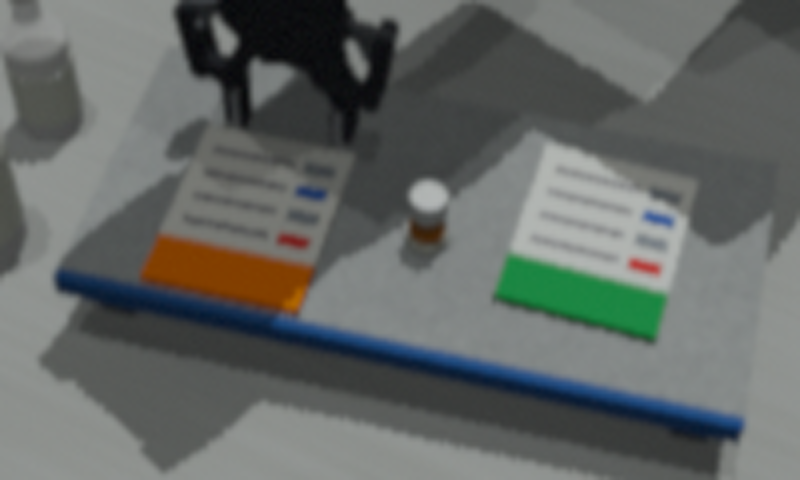

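View pics/wrist4.png

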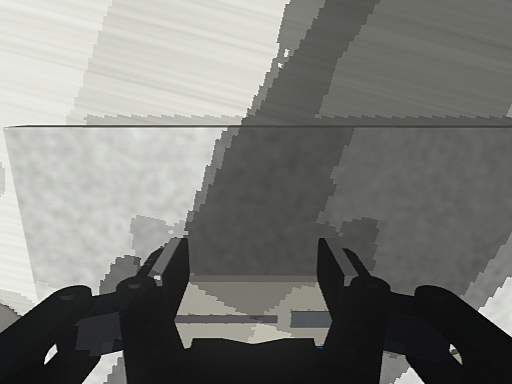

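Two-finger contact has squared the board (band angle 13.1–13.6° against 13.3° for the edge). I'll keep pushing, stop about 10 mm short and measure again.

Request:
{"method": "arm_command", "body": {"steps": [{"fingers":60,"delta_pos":[0,0,5],"turn":0},{"fingers":60,"delta_pos":[0,0,10],"turn":0},{"fingers":60,"delta_pos":[0,0,15],"turn":0},{"fingers":60,"delta_pos":[0,0,20],"turn":0},{"fingers":60,"delta_pos":[0,0,25],"turn":0},{"fingers":60,"delta_pos":[0,0,30],"turn":0},{"fingers":60,"delta_pos":[0,0,34],"turn":0},{"fingers":60,"delta_pos":[0,0,34],"turn":0}]}}

```text
clock: 9.65
tcp_pos: [0.5888, -0.1357, 0.0824]
ee_rot: [-0.082, 0.701, 0.082, 0.704]
ft_force: [-0.4, -0.1, 0.0]
gripper_width: 0.0597
```

```bash
python3 -c "
from h import *
need(-106,-103,82.5)
meas('b')
im=r.capture('top');c=r.calibration('top')
for x in (296,300,304,308):print(x,im[140:185,x].tolist()[::2]) if x==300 else 0
print(proj(c,[W(0,-57,60),W(0,-157,60),W(0,-57,66),W(0,-157,66)]))
e,n,q=bluefit(im,c,170,265,150,190);print((e-MID)@N,n)
"
```

```text
clk 9.65 tcp n,t,z -116.7 -103.0 82.44 F [-0.4  -0.14  0.04] w 0.059696336863428116
delta [-0.  -0.  10.7] turn -0.0002
scene band ctr n,t 11.9 -107.2 size [ 38.3 104.2] ang 13.0 nrange -7.2 31.2
top band ctr n,t 6.6 -99.7 size [34.8 84.3] ang 13.2 nrange -10.7 24.1
300 [[118, 95, 79], [123, 79, 58], [65, 59, 55], [53, 51, 51], [53, 51, 52], [50, 50, 51], [50, 51, 51], [48, 48, 50], [48, 48, 48], [47, 48, 48], [57, 57, 58], [51, 53, 54], [51, 50, 55], [58, 60, 65], [63, 68, 77], [58, 63, 70], [59, 65, 72], [53, 57, 62], [50, 53, 58], [46, 49, 54], [48, 51, 55], [45, 48, 51], [44, 49, 53]]
[[273. 156.]
 [306. 147.]
 [273. 155.]
 [306. 147.]]
0.0327261447357584 [0.9731448  0.23019361]
```

View pics/top_b.png

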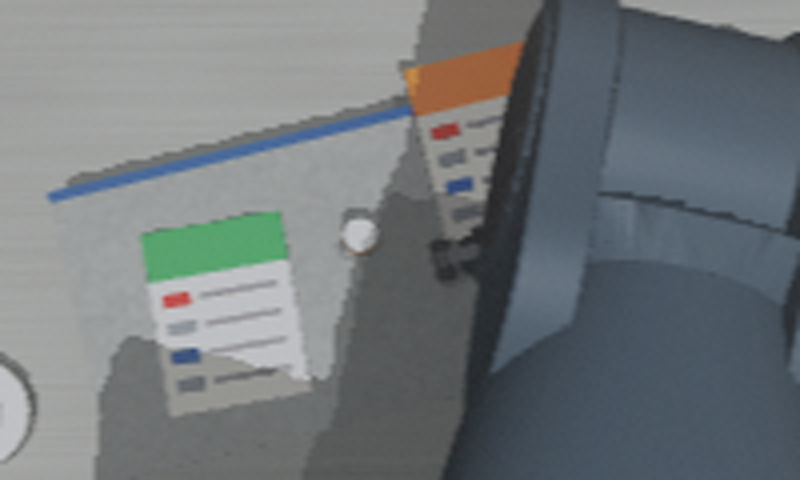

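View pics/scene_b.png

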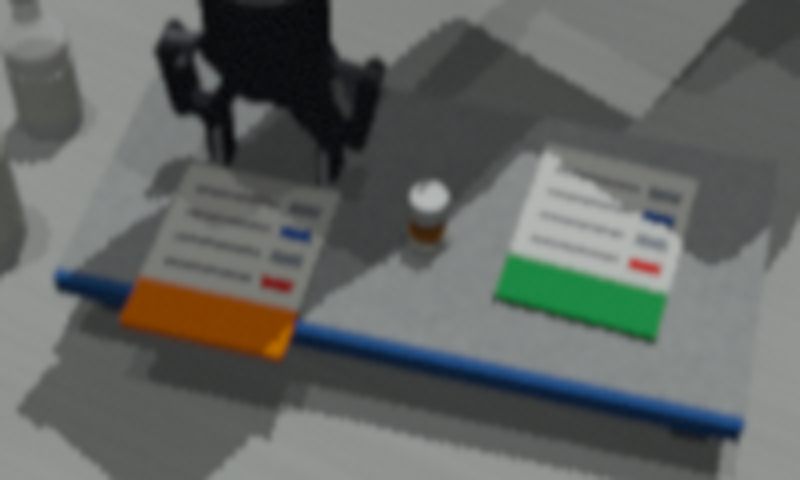

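The top view puts the band line 10.7 mm short and square to the edge, matching the fingertip position. I'll push 10.4 mm more, back off, and check with a clear view.

Request:
{"method": "arm_command", "body": {"steps": [{"fingers":60,"delta_pos":[0,0,3],"turn":0},{"fingers":60,"delta_pos":[0,0,6],"turn":0},{"fingers":60,"delta_pos":[0,0,9],"turn":0},{"fingers":60,"delta_pos":[0,0,10.4],"turn":0},{"fingers":60,"delta_pos":[0,0,10.4],"turn":0},{"fingers":60,"delta_pos":[0,0,10.4],"turn":0},{"fingers":60,"delta_pos":[0,0,10.4],"turn":0},{"fingers":60,"delta_pos":[0,0,10.4],"turn":0}]}}

```text
clock: 10.8
tcp_pos: [0.5986, -0.1335, 0.0826]
ee_rot: [-0.082, 0.701, 0.082, 0.703]
ft_force: [-0.2, -0.4, 1.2]
gripper_width: 0.0601
```

```bash
python3 -c "
from h import *
need(-106,-103,82.5)
meas('c')"
```

```text
clk 10.8 tcp n,t,z -106.7 -103.0 82.57 F [-0.18 -0.38  1.15] w 0.06012631433058697
delta [0.1 0.  0.7] turn -0.0004
scene band ctr n,t 21.8 -107.3 size [ 38.2 104.4] ang 12.8 nrange 2.6 41.2
top band ctr n,t 16.5 -98.0 size [34.9 80.9] ang 13.0 nrange -0.9 34.0
```

Request:
{"method": "arm_command", "body": {"steps": [{"fingers":60,"delta_pos":[0,0,-10],"turn":0},{"fingers":60,"delta_pos":[0,0,-25],"turn":0},{"fingers":60,"delta_pos":[-30,0,-45],"turn":0},{"fingers":60,"delta_pos":[-70,20,-70],"turn":0},{"fingers":60,"delta_pos":[-110,55,-90],"turn":0},{"fingers":60,"delta_pos":[-130,100,-110],"turn":0},{"fingers":60,"delta_pos":[-140,150,-130],"turn":0},{"fingers":60,"delta_pos":[-140,200,-140],"turn":0}]}}

```text
clock: 11.9
tcp_pos: [0.4144, 0.0298, 0.2227]
ee_rot: [-0.082, 0.701, 0.081, 0.704]
ft_force: [1.5, 0.7, -0.2]
gripper_width: 0.0599
```

```bash
python3 -c "
from h import *
need(-106,-103,82.5)
meas('d')"
```

```text
clk 11.9 tcp n,t,z -248.3 98.3 222.69 F [ 1.51  0.71 -0.23] w 0.059919763178998255
delta [ 141.2 -200.9  141.9] turn -0.0013
scene band ctr n,t 22.1 -108.1 size [ 37.8 105. ] ang 13.4 nrange 3.2 41.0
top band ctr n,t 16.6 -106.7 size [34.7 98.2] ang 13.2 nrange -0.7 34.0
```

View pics/top_d.png

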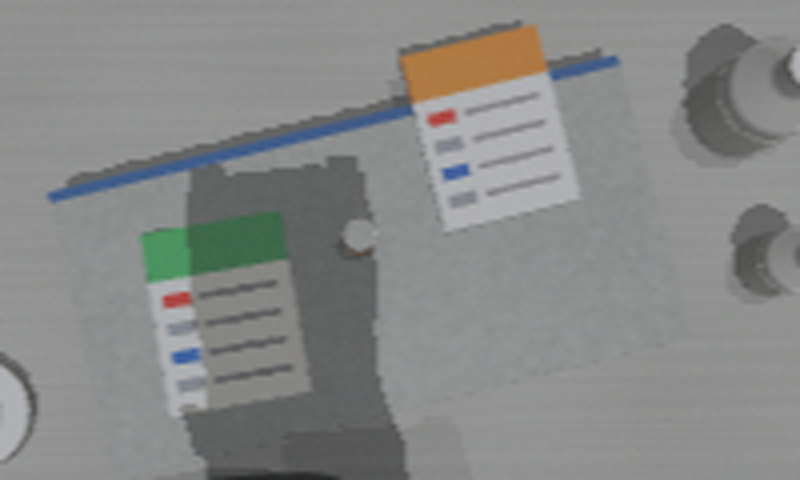

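View pics/scene_d.png

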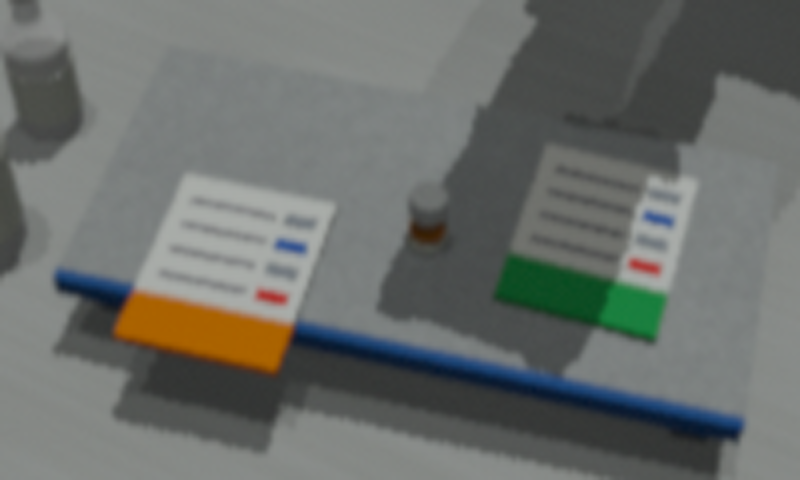

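Top and scene views both put the band line about 0.5–0.8 mm short of the edge, and square. I'll check that at finer resolution with the wrist camera from above.

Request:
{"method": "arm_command", "body": {"steps": [{"fingers":60,"delta_pos":[0,-26,29],"turn":0},{"fingers":60,"delta_pos":[0,-52,58],"turn":0},{"fingers":60,"delta_pos":[5,-78,87],"turn":0},{"fingers":60,"delta_pos":[10,-104,116],"turn":0},{"fingers":60,"delta_pos":[15,-130,145],"turn":0},{"fingers":60,"delta_pos":[20,-156,174],"turn":0},{"fingers":60,"delta_pos":[25,-182,205],"turn":0},{"fingers":60,"delta_pos":[30,-205,230],"turn":0}]}}

```text
clock: 13.0
tcp_pos: [0.6859, -0.1155, 0.1925]
ee_rot: [-0.083, 0.701, 0.083, 0.703]
ft_force: [0.0, 1.2, 0.3]
gripper_width: 0.0596
```

Request:
{"method": "arm_command", "body": {"steps": [{"fingers":60,"delta_pos":[0,0,0],"turn":0},{"fingers":60,"delta_pos":[0,0,0],"turn":0},{"fingers":60,"delta_pos":[0,0,0],"turn":0},{"fingers":60,"delta_pos":[0,0,0],"turn":0},{"fingers":60,"delta_pos":[0,0,0],"turn":0},{"fingers":60,"delta_pos":[0,0,0],"turn":0},{"fingers":60,"delta_pos":[0,0,0],"turn":0},{"fingers":60,"delta_pos":[0,0,0],"turn":0}]}}

```text
clock: 14.0
tcp_pos: [0.6859, -0.1155, 0.1925]
ee_rot: [-0.083, 0.701, 0.083, 0.703]
ft_force: [-1.4, 0.5, -0.1]
gripper_width: 0.06
```

```bash
python3 -c "
from h import *
need(-150,-107,200)
c=r.calibration('wrist');im=r.capture('wrist');cv2.imwrite('pics/wrist5.png',im[:,:,::-1]);np.save('w5.npy',im)
import pickle;pickle.dump(c,open('w5.pkl','wb'))
"
```

```text
clk 14.0 tcp n,t,z -17.6 -105.7 192.51 F [-1.4   0.47 -0.11] w 0.060020272658975034
delta [  -7.9   -1.  -132.4] turn 0.0026
```

View pics/wrist5.png

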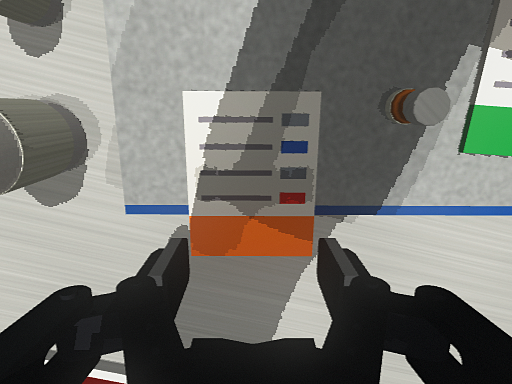

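```bash
python3 - <<'E'
from h import *
import pickle
im=np.load('w5.npy').astype(float);c=pickle.load(open('w5.pkl','rb'))
bl=im[:,:,2]-im[:,:,0]; 
def cross(col,lo,hi,sig):
    v=sig[lo:hi,col];h=(v.max()+min(v[0],v[-1]))/2
    i=np.argmax(v);a=i
    while v[a]>h:a-=1
    b=i
    while v[b]>h:b+=1
    up=a+(h-v[a])/(v[a+1]-v[a]);dn=b-1+(v[b-1]-h)/(v[b-1]-v[b]);return lo+up,lo+dn
inn=[];out=[]
for x in list(range(132,180,4))+list(range(325,505,4)):
    try:u,d=cross(x,196,226,bl)
    except Exception:continue
    inn.append([x,u]);out.append([x,d])
inn,out=map(np.array,(inn,out))
orr=im[:,:,0]-im[:,:,2];sat=orr/(im.sum(2)+1)
bd=[]
for x in range(196,312,3):
    v=sat[206:226,x];h=(v[:4].mean()+v[-4:].mean())/2;i=np.argmax(v>h);bd.append([x,206+i-1+(h-v[i-1])/(v[i]-v[i-1])])
bd=np.array(bd)
def show(t,p,z):
    w=plane(c,p,z)*1000-MID;n=w@N;tt=w@T
    k=np.polyfit(tt,n,1);print(t,"n med",np.median(n).round(2),"slope deg",np.degrees(np.arctan(k[0])).round(2),"n at t=-107",np.polyval(k,-107).round(2),"std",(n-np.polyval(k,tt)).std().round(2))
show("inner",inn,.06);show("outer",out,.06);show("bandline",bd,.066)
print(c["intrinsics"][0,0])
E
```

```text
inner n med -7.75 slope deg 0.01 n at t=-107 -7.68 std 0.57
outer n med 0.14 slope deg 0.02 n at t=-107 0.09 std 0.09
bandline n med -0.74 slope deg -0.07 n at t=-107 -0.74 std 0.04
322.2993757399524
```

The wrist view agrees with the other two: the band line is about 0.8 mm inside the edge and square to 0.1°. That's within measurement accuracy, so I won't nudge it again. I'll retract the hand and hand in.

Request:
{"method": "arm_command", "body": {"steps": [{"fingers":60,"delta_pos":[-10,5,-25],"turn":0},{"fingers":60,"delta_pos":[-20,20,-50],"turn":0},{"fingers":60,"delta_pos":[-30,45,-80],"turn":0},{"fingers":60,"delta_pos":[-35,75,-110],"turn":0},{"fingers":60,"delta_pos":[-40,110,-140],"turn":0},{"fingers":60,"delta_pos":[-40,150,-170],"turn":0},{"fingers":60,"delta_pos":[-40,180,-200],"turn":0},{"fingers":60,"delta_pos":[-40,200,-220],"turn":0}]}}

```text
clock: 15.05
tcp_pos: [0.4238, 0.0285, 0.2319]
ee_rot: [-0.083, 0.701, 0.083, 0.704]
ft_force: [0.2, -0.1, -0.3]
gripper_width: 0.0601
```

```bash
python3 -c "
from h import *
need(-248,98,222)
meas('e')
for t in ('vial','green_board'): print(t,[(np.round(d['at'],3),round(d['p'],2)) for d in r.tip_of('top',t)[:2]])
print(r.read_state()['qd'].round(3))
print(r.close_job())"
```

```text
clk 15.05 tcp n,t,z -239.5 94.9 231.92 F [ 0.21 -0.07 -0.29] w 0.06011881748333157
delta [ 9.9  3.2 -8.5] turn 0.0031
scene band ctr n,t 22.4 -108.0 size [ 38.  104.9] ang 13.0 nrange 3.2 41.3
top band ctr n,t 17.1 -106.7 size [34.1 98.2] ang 12.9 nrange -0.3 34.0
vial [(array([ 0.594, -0.026,  0.058]), 0.5)]
green_board [(array([0.545, 0.07 , 0.062]), 0.61)]
[-0.013  0.022  0.017 -0.002 -0.001 -0.003]
the job is handed in; nothing more can be done
None
```

I slid the orange board to the blue far edge by pushing its white end with both fingertips, which also squared it up. I then pulled the hand clear and handed the job in at about 15 s of the 38 s.

- **Band position:** the wrist camera put the line where the band begins about 0.8 mm inside the edge, and square to it within about 0.1°. The top camera's last reading was 0.3 mm inside (0.7 mm just before). I left it there, since that is within the cameras' accuracy.
- **Disagreement:** the scene camera's raw reading was about 3 mm past the edge, but it placed the edge itself about 3.7 mm too far out. Relative to that edge, the board was about 0.5 mm inside, which agrees with the other two.
- **Other things:** the vial and green board were located within about 2 mm of where they started. The saline bottle and tape were never approached, but I did not measure them again at the end.
- **Force:** the highest I saw was about 40 N at the wrist, when the fingertips touched the shelf to find its height. This was well under the 120 N limit.

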